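Roll the dust off an insect case's glass

TASK

Take the hand roller off its stand by the handle, set it down square across the end of the insect case's glass nearest you, and roll it away from you over the whole length of the glass to the far end, staying pressed on it with a light, steady load of about 6 N and covering the full width. Then park the roller properly back on its stand. Do not press hard on the glass, touch the case with the gripper, shove it or move the other things on the desk.

Things in the scene. Friction and masses are not known exactly. Their poses are not given: they have to be found in the camera images.
- handle: Handle of the tacky hand roller that lifts dust off glass (print-roller shape: black handle, steel fork, pale roller; 0.25 to 0.4 kg in all): black bar 104 mm long (x -80 to +24 mm), 24 wide (y), 26 high (z). Origin: grip point, on the bar's middle line near the fork. x to the roller, y parallel to the axle, z up. Axle 70 mm ahead (+x) and 25 below the origin; roller's lowest line 45 below.
- fork_root (a point): Where the springy steel fork leaves the handle, 30 mm ahead of its origin. The fork flexes up here: the roller gives way about 1 mm for every 1.2 N of load on it, 13 mm at most; unloaded it droops 1 to 2 mm. The fork's cross bar is 10 mm ahead, 143 mm wide, level with the handle's middle line.
- roller: The roller at the tool's end: pale grey rubbery cylinder, 40 mm in diameter, 130 mm long, turning freely. Origin: middle of the axle; y is the axle (x and z turn as it rolls). Steel axle stubs, 8 mm in diameter, stick out on both sides to 98 mm from the middle; the fork's arms are at 71.5 mm.
- case: Insect case lying flat and loose on the desk: black, 203 mm long (x), 127 wide (y), 32 high, 0.7 kg; orange butterflies on white foam under clear glass. Its top is one plane: the glass, 179 x 103 mm, is flush with the 12 mm black rim. Origin: middle of the underside; x along its length, away from the robot to within 0.35 rad; z up. The roller is longer than the glass is wide: one pass covers it.
- glass_near (a point): middle of the glass's near edge (the end nearest the robot), on the top surface, 89.5 mm from the case's middle, 32 mm above the desk; axes as the case
- glass_far (a point): middle of the glass's far edge, on the top surface, 179 mm from the near edge
- stand: The roller's stand, grey steel, fixed: base plate 180 x 200 x 6 mm (x -75 to +105), two side plates with V notches open to the top for the axle stubs, a rear post with a saddle for the handle. Origin: on the desk under the parked tool's grip point; x as the parked tool's, away from the robot to within 0.35 rad. Parked, the tool is level, handle origin 68 mm above this origin.
- notch_left (a point): Where the axle's left (+y) end lies when parked, at the bottom of the V notch: x +70, y +85.5 mm, 43 mm above the desk. The plate is 6 mm thick; the V's sides slope 45 degrees, it is about 48 mm wide at the mouth and 24 mm deep. The fork's arms have about 7 mm of play on each side between the two plates. The roller hangs clear of the base.
- notch_right (a point): the same at the right (-y) plate: x +70, y -85.5 mm, 43 mm above the desk
- saddle (a point): Top of the rear post on which the handle's underside rests when parked: x -60 mm, 55 mm above the desk, between two flared cheeks that leave about 6 mm of play on each side of the handle. Beside the grip point the handle is free on both sides.
- jar: bystander: small glass specimen jar with a black cap, 48 mm in diameter, 75 mm high; origin: middle of the underside
- forceps: bystander: steel forceps lying flat, 126 mm long along x, 9 mm high; origin: middle, on the desk
- pinbox: bystander: card box for insect pins with a pale lid, 104 x 74 x 35 mm; origin: middle of the underside
- mouse: bystander: black computer mouse, 105 x 58 mm, 35 mm high; origin: middle of the underside
Things that resemble listed ones, but are neither listed nor needed, are in the scene too. What is shaped like the handle but blue or brown is not meant.

How it is judged:
By the outcome, as a careful person would: the job done as asked, in the order asked, and still so for the second after the job is handed in, with the robot touching nothing.
It also fails if it takes over 67 s, if anything falls off the work surface, if the arm or the gripper's body presses on something with over 40 N, if the wrist force passes 120 N, or if a joint passes its speed limit or range.

ROBOT

A 6-joint arm with a two-finger parallel gripper is mounted at the origin on the work surface. World frame = base frame: x ahead of the robot, y to its left, z up, the work surface at z = 0. Lengths are in m, angles in rad, forces in N, time in s.
With the tool pointing down it reaches from about 0.325 to 1 m from the base axis. Payload 5.1 kg.
Tool frame: the origin (TCP) lies between the finger pads; the fingertips stand 22 mm ahead of it and the grasp point (between the pads) lies 3 mm ahead of it (robot.finger_overhang is the distance from the TCP to the fingertips, in m); z points along the fingers, y is the line along which they close (so a half turn about z gives the same grasp; the last joint's range is limited). The gripper opens to 85 mm and grips with 20 to 120 N. Pads are 22 mm wide; open, the fingers measure 114 mm over their backs; the gripper's body (76 mm by 85 mm) begins 54 mm behind the grasp point. The pads swing forward as they close: fully open they stand 13 mm farther back than shut.
Start: joints at [-1.334, 0.124, 1.65, -0, 1.367, -0.083], TCP at [0.204, -0.617, 0.253] pointing down, gripper open.
Joint ranges: [-2.61, 2.61], [-1.02, 2.33], [0.03, 2.71], [-1.35, 4.49], [0.32, 2.68], [-2.91, 2.91]. Speed limits (rad/s): [2.57, 2.57, 3.14, 3.14, 3.14, 3.14].

INTERFACE

Orientations are given as a unit quaternion [x, y, z, w].
In Python, from cell import robot gives the robot as it stands. Calls block until the motion is done:
- robot.move_pose(position, orientation): joint-space move of the TCP to a pose.
- robot.servo_line(position, speed=0.15, rotation=None, f_stop=None): straight line of the TCP; rotation=None keeps the orientation; speed is the mean speed in m/s. With f_stop (N) it stops when the force on the tool has changed by that much, and returns True; else False.
- robot.move_j(angles): joint-space move.
- robot.open_gripper() and robot.gripper_close(strength=None): open the fingers fully, or close them until they stop; strength is the grip in N (None keeps the last).
- robot.wait(seconds).
- robot.solve_ik(position, orientation): joint angles nearest the present ones, or None.
- robot.read_state(): the state.
- robot.read_camera(name): name is "side" or "top" or "wrist"; returns the picture (400x640x3 uint8, red, green, blue); there is no depth.
- robot.camera_params(name): a dict with "intrinsics" (3x3 intrinsics, pixels), "R" (3x3) and "t" (3): a world point X has camera coordinates R X + t. Camera axes: x right, y down, z forward; pixel columns grow to the right and rows downward; lengths in m; the calibration is good to about 2 mm. A picture is of the moment at which its call begins: read the wrist's pose just before it. camera_params takes no time and is no camera call; for the wrist camera it gives the pose at the moment of the call.
A pose or a line that the arm cannot do raises robot.MotionError and nothing moves.
- robot.hand_in(): hands the job in; it is judged then, once.
The state is a dict: "t": time; "joint_pos": joint angles; "joint_vel": joint speeds; "effort": joint torques, N m; "tool_pos": TCP position; "tool_rot": TCP orientation; "ft_force": force on the tool from outside, world axes, zero at the start; "ft_torque": the same for the moment, N m; "finger_gap": finger opening in m; "finger_force": force on a finger pad.
Only numpy, scipy, OpenCV 4.12 (cv2) and the standard library are available. Lean on these libraries where they do the work, as an engineer would, in place of code of your own. Each camera call takes 0.05 s, during which the arm holds its last target. There are 200 camera calls.

## Working session

There is one attempt and no reset: what is moved stays moved. The work goes in short steps, each a Python script; the robot and the scene stay as the last script left them, time stands still between calls to the robot, and variables do not carry over. Pictures are saved under pics/ and viewed, at most 10 in all, crops included, and the job is handed in when it is done.

```bash
mkdir -p pics; ls; python3 - <<'E'
from cell import robot
import cv2,numpy as np
for n in ["top","side"]:
    cv2.imwrite(f"pics/{n}0.png",robot.read_camera(n)[:,:,::-1]); p=robot.camera_params(n); print(n,np.round(p["intrinsics"],1).tolist(),np.round(-p["R"].T@p["t"],3),np.round(p["R"],3).tolist())
E
```

```text
pics
top [[396.7, 0.0, 320.6], [0.0, 396.7, 197.7], [0.0, 0.0, 1.0]] [0.3   0.037 1.242] [[-0.03, -1.0, -0.005], [-0.982, 0.031, -0.184], [0.184, -0.001, -0.983]]
side [[435.8, 0.0, 327.2], [0.0, 435.8, 194.3], [0.0, 0.0, 1.0]] [ 0.177 -0.86   0.84 ] [[0.938, -0.347, 0.017], [-0.207, -0.597, -0.775], [0.279, 0.723, -0.632]]
```

View pics/top0.png

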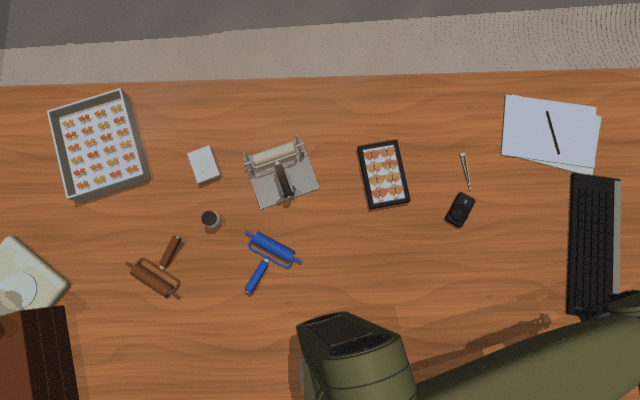

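View pics/side0.png

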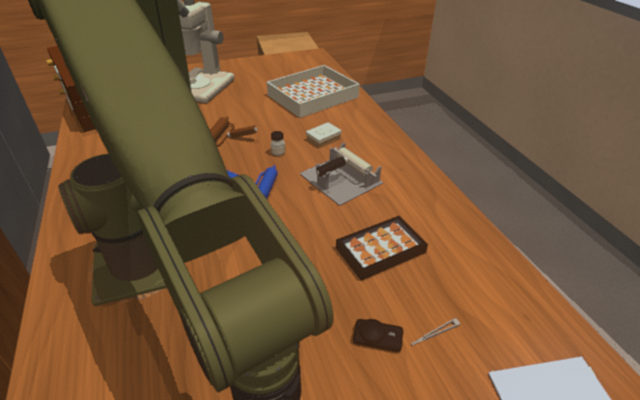

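Top view: the stand with the black-handled roller is at about (283,170), with the roller away from the robot. The case is at (384,174), the blue and brown decoys are to the left, and the mouse (460,210) and forceps (465,170) are to the right. Next I'll get coarse positions and take wrist pictures from above both.

```bash
cat > h.py <<'E'
from cell import robot
import cv2,numpy as np
from scipy.spatial.transform import Rotation as Ro
def ray(P,uv,z):
    K,R,t=(np.array(P[k]) for k in("intrinsics","R","t"))
    c=-R.T@t; d=R.T@np.linalg.inv(K)@np.array([uv[0],uv[1],1.])
    return c+d*(z-c[2])/d[2]
def down(yaw,pitch=0): # tool x along heading yaw, z down; pitch>0 = nose (tool +x) goes down
    return (Ro.from_euler('z',yaw)*Ro.from_euler('y',pitch)*Ro.from_euler('x',np.pi)).as_quat()
E
python3 - <<'E'
from h import *
np.set_printoptions(precision=4,suppress=True)
P=robot.camera_params("top")
near=ray(P,(391,208),.032);far=ray(P,(378,142),.032);print(near,far)
hb=ray(P,(288,195),.08);hf=ray(P,(280,168),.08);print("handle",hb,hf)
s=robot.read_state();R=Ro.from_quat(s["tool_rot"]).as_matrix();W=robot.camera_params("wrist")
c=-W["R"].T@W["t"];print("cam in tool",R.T@(c-np.array(s["tool_pos"])),"\n",W["R"]@R,W["intrinsics"])
for nm,m in(("case",(near+far)/2),("stand",(hb+hf)/2)):
    yaw=0.15
    Rt=Ro.from_quat(down(yaw)).as_matrix()
    off=Rt@(R.T@(c-np.array(s["tool_pos"])))
    p=np.array([m[0]-off[0]*.7,m[1]-off[1]*.7,.36])
    q=down(yaw)
    print(nm,p,robot.solve_ik(p,q))
    robot.move_pose(p,q)
    W=robot.camera_params("wrist");im=robot.read_camera("wrist")
    np.savez(f"{nm}.npz",im=im,**W);cv2.imwrite(f"pics/w_{nm}.png",im[:,:,::-1])
print(robot.read_state()["t"])
E
```

```text
[ 0.487  -0.1795  0.032 ] [ 0.7008 -0.1515  0.032 ]
handle [0.5283 0.1337 0.08  ] [0.6123 0.1567 0.08  ]
cam in tool [ 0.0819 -0.0003 -0.1203] 
 [[ 0.0003  1.      0.0006]
 [-0.9489  0.0005 -0.3154]
 [-0.3154 -0.0004  0.9489]] [[281.9058   0.     322.8994]
 [  0.     281.9058 197.8233]
 [  0.       0.       1.    ]]
case [ 0.5373 -0.1743  0.36  ] [-0.4087 -0.1095  1.708  -0.      1.5431  1.0121]
stand [0.5136 0.1364 0.36  ] [ 0.1585 -0.1855  1.7758 -0.      1.5513  1.5793]
3.425
```

View pics/w_case.png

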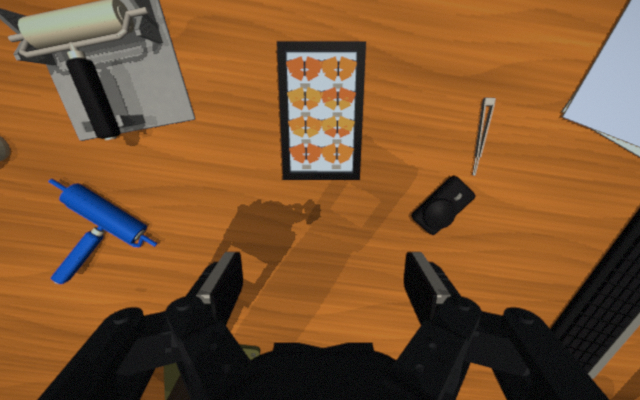

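View pics/w_stand.png

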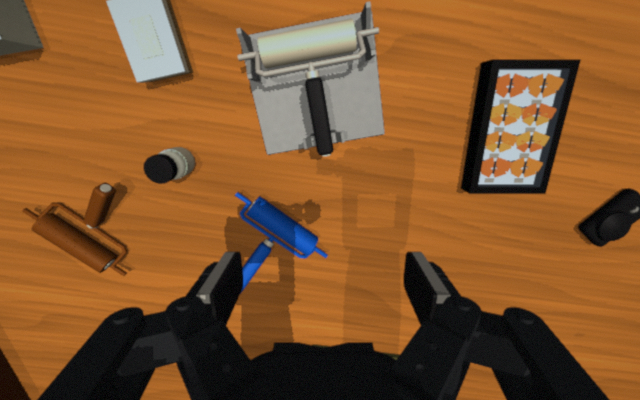

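w_case shows the case glass spanning (284–358, 52–170). w_stand shows the parked roller with stub tips near (240,58) and (379,31), the handle from (313,78) to (324,155), and the plate's near corners at (266,153) and (385,133). Now I'll measure these precisely.

```bash
python3 - <<'E'
from h import *
np.set_printoptions(precision=4,suppress=True)
def rect(P,m,box,z):
    k=np.zeros_like(m);x0,y0,x1,y1=box;k[y0:y1,x0:x1]=m[y0:y1,x0:x1]
    cs,_=cv2.findContours(k,cv2.RETR_EXTERNAL,cv2.CHAIN_APPROX_NONE);c=max(cs,key=cv2.contourArea)
    w=np.array([ray(P,p,z)[:2]*1000 for p in cv2.convexHull(c)[:,0]],np.float32)
    (cx,cy),(a,b),an=cv2.minAreaRect(w); 
    ex=np.array([np.cos(np.radians(an)),np.sin(np.radians(an))])
    print("   center",cx,cy,"sizes",a,b,"angles",an,an-90,"bbox",cv2.boundingRect(c))
D=dict(np.load("case.npz"));im=D["im"];h=cv2.cvtColor(im,cv2.COLOR_RGB2HSV).astype(int);V=h[...,2]
m=((V>75)*255).astype(np.uint8)
print("glass");rect(D,m,(281,47,362,176),.032)
m2=((V<60)*255).astype(np.uint8);print("outer");rect(D,m2,(260,30,385,190),.032)
D=dict(np.load("stand.npz"));im=D["im"];h=cv2.cvtColor(im,cv2.COLOR_RGB2HSV).astype(int);V=h[...,2];S=h[...,1]
print("handle");rect(D,((V<45)*255).astype(np.uint8),(298,70,340,160),.075)
print("roller");rect(D,((V>160)*255).astype(np.uint8),(256,15,358,75),.05)
print("plate");m=((S<60)*255).astype(np.uint8);rect(D,m,(230,0,395,165),.006)
cv2.imwrite("pics/crop.png",cv2.resize(im[0:170,225:400,::-1],None,fx=4,fy=4,interpolation=cv2.INTER_CUBIC)[:600])
E
```

```text
glass
   center 601.2266845703125 -161.843505859375 sizes 173.76844787597656 102.03282165527344 angles 8.491569519042969 -81.50843048095703 bbox (286, 52, 71, 120)
outer
   center 600.8352661132812 -161.5294647216797 sizes 199.78448486328125 125.36825561523438 angles 8.54434585571289 -81.45565414428711 bbox (277, 42, 88, 138)
handle
   center 576.489990234375 151.33773803710938 sizes 101.0645751953125 24.268503189086914 angles 19.087900161743164 -70.91209983825684 bbox (306, 78, 27, 77)
roller
   center 672.3438110351562 182.85195922851562 sizes 30.5430965423584 133.85000610351562 angles 17.814516067504883 -72.18548393249512 bbox (257, 20, 99, 41)
plate
   center 613.4506225585938 163.5574951171875 sizes 208.064208984375 213.82774353027344 angles 18.422683715820312 -71.57731628417969 bbox (237, 2, 147, 154)
```

View pics/crop.png

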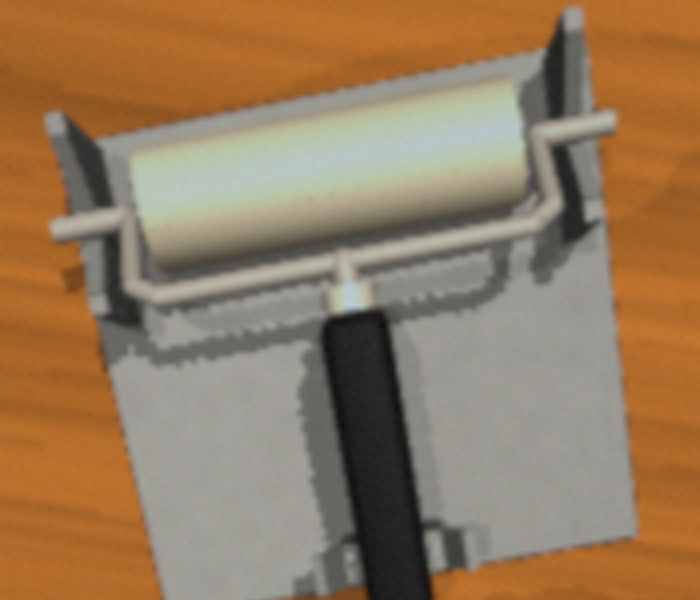

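The crop gives stub tips at full-image pixels (238.5,57.2) and (378.2,30), and the handle meets the ferrule at (314,78). I'll cross-check the handle origin against these and then grasp.

```bash
python3 - <<'E'
from h import *
np.set_printoptions(precision=4,suppress=True)
D=dict(np.load("stand.npz"))
L=ray(D,(238.5,57.2),.043)[:2];R=ray(D,(378.2,30.0),.043)[:2]
d=L-R;yaw=np.arctan2(-d[0],d[1]);u=np.array([np.cos(yaw),np.sin(yaw)])
print("len",np.linalg.norm(d),"yaw",np.degrees(yaw),"origin",(L+R)/2-70e-3*u)
a=ray(D,(266,153),.006)[:2];b=ray(D,(385,133.5),.006)[:2];d=a-b;y2=np.arctan2(-d[0],d[1])
print("plate",np.linalg.norm(d),np.degrees(y2),(a+b)/2+.075*np.array([np.cos(y2),np.sin(y2)]))
y=np.radians(18.4);print("handle",np.array([.5767,.1512])+.028*np.array([np.cos(y),np.sin(y)]))
o=np.array([.6025,.1598])
for z in(.16,.071):print(robot.solve_ik([*o,z],down(y)))
c=np.array([.601,-.1617]);yc=.1487;uc=np.array([np.cos(yc),np.sin(yc)])
for s in(-.17,.03):print(robot.solve_ik([*(c+s*uc),.08],down(yc)))
E
```

```text
len 0.1966574246768059 yaw 18.37238167307923 origin [0.6034 0.1592]
plate 0.20072686450254643 17.772851218736676 [0.6053 0.1587]
handle [0.6033 0.16  ]
[ 0.1732  0.1399  1.7945 -0.      1.2072  1.4228]
[ 0.1732  0.2406  1.8436 -0.      1.0574  1.4228]
[-0.5215 -0.0963  2.1843 -0.      1.0536  0.9006]
[-0.3269  0.2816  1.776  -0.      1.084   1.0952]
```

```bash
python3 - <<'E'
from h import *
np.set_printoptions(precision=4,suppress=True)
o=[.6035,.1595];y=np.radians(18.3)
robot.move_pose([*o,.16],down(y))
print(robot.servo_line([*o,.071],speed=.08,f_stop=8))
robot.gripper_close(100);robot.wait(.2)
s=robot.read_state();print(s["tool_pos"],s["finger_gap"],s["finger_force"],s["ft_force"],s["t"])
print(robot.servo_line([*o,.081],speed=.04))
robot.wait(.2);s=robot.read_state();print(s["tool_pos"],s["ft_force"],s["ft_torque"],s["finger_gap"])
robot.servo_line([*o,.20],speed=.12);robot.wait(.3)
s=robot.read_state();print(s["tool_pos"],s["ft_force"],s["ft_torque"],s["finger_gap"],s["t"])
cv2.imwrite("pics/lift.png",robot.read_camera("wrist")[:,:,::-1])
E
```

```text
False
[0.6035 0.1595 0.0713] 0.022237953703687047 97.85710573196411 [-2.9345 -0.1447  3.8496] 6.3583
False
[0.6031 0.1594 0.0805] [-0.9267  0.6551 -4.0335] [-0.0002  0.0502 -0.0613] 0.022298063781402946
[0.6033 0.1594 0.1993] [ 0.1838 -0.8546 -2.9248] [-0.0689  0.1241  0.0442] 0.022312450702960198 8.4
```

View pics/lift.png

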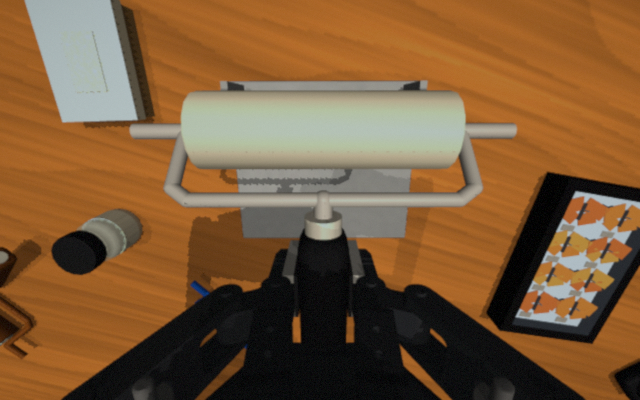

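The grip is square and centred, with stub tips at (131,130) and (516,130). Next I'll check the axle offset, then move to the case and press down gently.

```bash
cat >> h.py <<'E'
C=np.array([.601,-.1617]);yc=.1487;uc=np.array([np.cos(yc),np.sin(yc)])
def F(n=10,dt=.02):
    a=[]
    for _ in range(n):
        robot.wait(dt);s=robot.read_state();a.append(np.r_[s["ft_force"],s["ft_torque"]])
    return np.mean(a,0),np.std(a,0)
def tcp(s,z,off): return [*(C+(s-off)*uc),z]
E
python3 - <<'E'
from h import *
np.set_printoptions(precision=4,suppress=True)
W=robot.camera_params("wrist");p=np.array(robot.read_state()["tool_pos"])[:2]
for z in(.170,.171):
    m=(ray(W,(131,130.5),z)+ray(W,(516,130.5),z))[:2]/2-p;y=np.radians(18.3);print("ahead",m@[np.cos(y),np.sin(y)],"lat",m@[-np.sin(y),np.cos(y)])
off=.070
robot.move_pose(tcp(-.095,.19,off),down(yc))
robot.servo_line(tcp(-.095,.10,off),speed=.12);robot.wait(.3)
b,sd=F(20);print("base",b,sd);np.save("base.npy",b)
print(robot.servo_line(tcp(-.095,.086,off),speed=.04,f_stop=4))
for z in(.082,.080,.078):
    robot.servo_line(tcp(-.095,z,off),speed=.015);robot.wait(.1);f,_=F();print(z,robot.read_state()["tool_pos"][2],(f-b))
    if f[2]-b[2]>4: break
print(robot.read_state()["t"])
cv2.imwrite("pics/touch.png",robot.read_camera("side")[160:320,260:520,::-1].repeat(3,0).repeat(3,1))
E
```

```text
ahead 0.06893444247654418 lat 0.00017189123965180765
ahead 0.0690218767562568 lat 0.00017302835347735804
base [ 0.0223 -0.0513 -3.4987  0.0033  0.1049  0.0085] [0.5277 0.4362 0.4772 0.0253 0.0293 0.0365]
False
0.082 0.08209380355540226 [-0.2662 -0.0312  0.3914 -0.0307 -0.0091 -0.0203]
0.08 0.08018472177147543 [ 0.1077  0.3628  2.4013  0.0692 -0.1558  0.0294]
0.078 0.07820770827573938 [ 0.1753  0.6141  4.7107  0.1642 -0.2905  0.0208]
13.6917
```

View pics/touch.png

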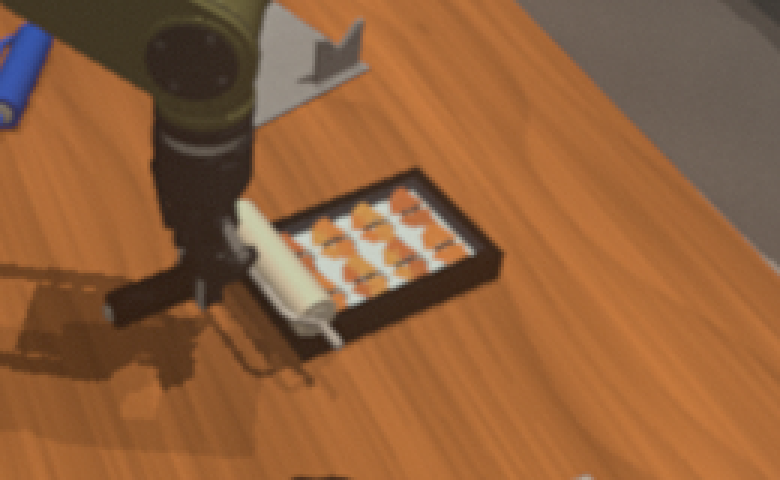

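The roller sits square across the near end and the spring rate is as specified. The moment suggests the load is biased to the left, so I'll check that with longer averages and small roll tilts at 6 N.

```bash
cat >> h.py <<'E'
left=np.array([-uc[1],uc[0]])
def pose(s,z,r,off=.07):
    p=C+(s-off)*uc-left*.049*r
    return [*p,z],(Ro.from_rotvec(r*np.r_[uc,0])*Ro.from_quat(down(yc))).as_quat()
def meas(b,n=30):
    f,_=F(n);f=f-b
    return "Fh %.2f Flat %.2f Fz %.2f | Theading %.3f Tlat %.3f"%(f[:2]@uc,f[:2]@left,f[2],f[3:5]@uc,f[3:5]@left)
E
python3 - <<'E'
from h import *
b=np.load("base.npy")
for r in(0,.012,-.006):
    p,q=pose(-.095,.0769,r);robot.servo_line(p,speed=.01,rotation=q);robot.wait(.1)
    s=robot.read_state()
    e=Ro.from_quat(s["tool_rot"])*Ro.from_quat(down(yc)).inv()
    print(r,meas(b),"actual roll %.4f z %.4f"%(e.as_rotvec()[:2]@uc,s["tool_pos"][2]),s["t"])
E
```

```text
0 Fh 0.11 Flat 0.10 Fz 5.90 | Theading 0.039 Tlat -0.421 actual roll -0.0003 z 0.0771 14.1
0.012 Fh 0.02 Flat 1.11 Fz 6.36 | Theading -0.175 Tlat -0.447 actual roll 0.0120 z 0.0769 14.95
-0.006 Fh -0.02 Flat -1.56 Fz 6.18 | Theading -0.024 Tlat -0.422 actual roll -0.0061 z 0.0770 15.8
```

```bash
python3 - <<'E'
from h import *
b=np.load("base.npy");z=.0769
p,q=pose(-.095,z,0);robot.servo_line(p,speed=.01,rotation=q);robot.wait(.1);print(meas(b,15))
for s in(-.05,0,.046,.0925):
    p,_=pose(s,z,0);robot.servo_line(p,speed=.045)
    f,_=F(12);print(s,meas(b,8),"F12 %.2f"%(f-b)[2],robot.read_state()["tool_pos"][2])
    z+=np.clip(((f-b)[2]-6)/1200,-.0006,.0006)*.7
cv2.imwrite("pics/end.png",robot.read_camera("side")[160:320,260:520,::-1].repeat(3,0).repeat(3,1))
print(robot.read_state()["t"])
E
```

```text
Fh -0.01 Flat -1.33 Fz 5.90 | Theading -0.256 Tlat -0.415
-0.05 Fh 0.05 Flat -0.98 Fz 6.28 | Theading -0.228 Tlat -0.390 F12 6.04 0.07688261819526143
0 Fh 0.05 Flat -1.29 Fz 6.16 | Theading -0.280 Tlat -0.381 F12 6.28 0.07695112020782467
0.046 Fh -0.13 Flat -2.25 Fz 6.37 | Theading -0.344 Tlat -0.375 F12 6.12 0.0771108214305136
0.0925 Fh -0.21 Flat -1.86 Fz 6.02 | Theading -0.343 Tlat -0.371 F12 5.90 0.07716591652135467
23.05
```

View pics/end.png

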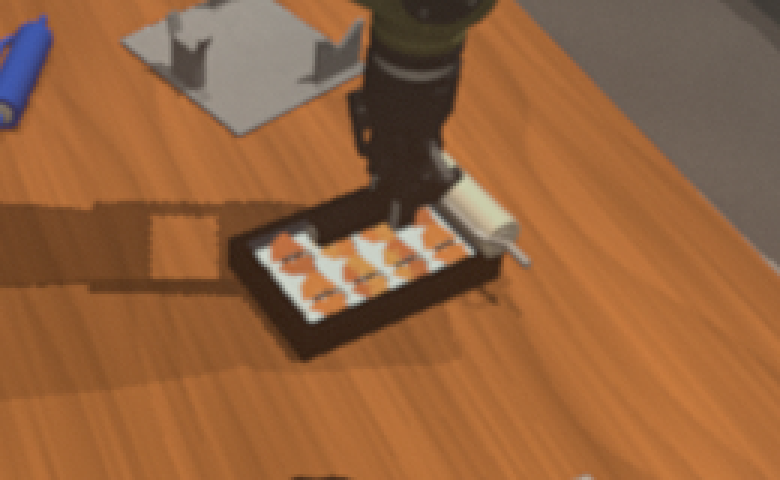

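The roller is on the far rim, load stayed at 5.9–6.4 N, and the case corners are unchanged at (305,358) and (500,260). I'll lift, return above the stand, and compare with the earlier lift picture to detect any slip in the grip.

```bash
python3 - <<'E'
from h import *
np.set_printoptions(precision=4,suppress=True)
p=np.array(robot.read_state()["tool_pos"]);robot.servo_line([p[0],p[1],.12],speed=.06);robot.servo_line([p[0],p[1],.21],speed=.15)
y=np.radians(18.3);o=[.6035,.1595]
robot.move_pose([*o,.20],down(y));robot.wait(.4)
im=robot.read_camera("wrist")[:,:,::-1];cv2.imwrite("pics/back.png",im)
def bb(i):
    m=((cv2.cvtColor(i,cv2.COLOR_BGR2GRAY)>140)*255).astype(np.uint8);m[:85]=0;m[175:]=0;m[:,:175]=0;m[:,470:]=0
    c=max(cv2.findContours(m,0,1)[0],key=cv2.contourArea);return cv2.minAreaRect(c)
a=cv2.imread("pics/lift.png");print(bb(a),bb(im))
(dx,dy),r=cv2.phaseCorrelate(*[np.float32(cv2.cvtColor(i[88:172,120:525].copy(),6)) for i in(a,im)]);print(dx,dy,r)
s=robot.read_state();print(s["tool_pos"],s["finger_gap"],s["t"])
E
```

```text
((321.2207336425781, 127.99200439453125), (79.36821746826172, 295.509033203125), 87.92496490478516) ((321.2375183105469, 128.45516967773438), (78.4412841796875, 295.509033203125), 87.92496490478516)
0.37023180469572026 0.248050233271897 0.9497790347336088
[0.6036 0.1591 0.2001] 0.022881285897732986 26.325
```

No slip in the grip. Parking now.

```bash
python3 - <<'E'
from h import *
np.set_printoptions(precision=4,suppress=True)
o=[.6035,.1595]
print(robot.servo_line([*o,.10],speed=.1));robot.wait(.2);b,_=F(10)
print(robot.servo_line([*o,.0713],speed=.02,f_stop=10));robot.wait(.2)
f,_=F(10);print(f-b,robot.read_state()["tool_pos"])
robot.open_gripper();robot.wait(.2)
robot.servo_line([*o,.16],speed=.08)
y=np.radians(18.3);robot.move_pose([.5136,.1364,.36],down(.15));robot.wait(.3)
W=robot.camera_params("wrist");im=robot.read_camera("wrist");i0=np.load("stand.npz")["im"]
np.savez("park.npz",im=im,**W)
cv2.imwrite("pics/park.png",np.hstack([cv2.resize(i[0:170,225:400,::-1],None,fx=2.2,fy=2.2,interpolation=2) for i in(i0,im)]))
s=robot.read_state();print(s["t"],s["ft_force"],s["finger_gap"])
E
```

```text
False
False
[-1.2524 -1.1138  3.5933 -0.1151  0.0838  0.1071] [0.6036 0.1594 0.0715]
33.1167 [-0.0227  0.1494 -0.2149] 0.08533994715846308
```

View pics/park.png

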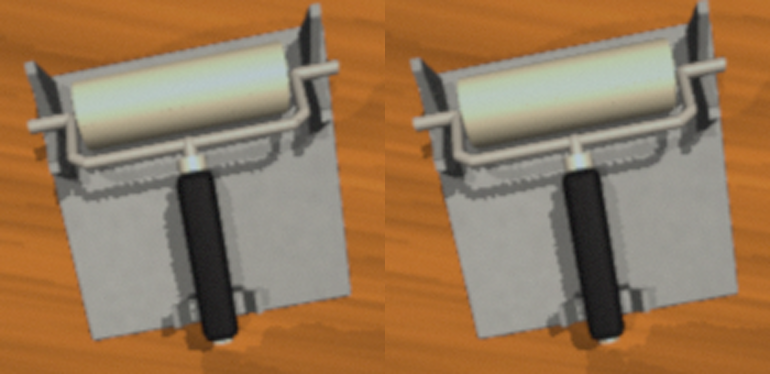

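The before (left) and after (right) crops match: the stubs are in the notches and the handle is in the saddle.

```bash
python3 -c "
from cell import robot
print(robot.hand_in())"
```

```text
the job is handed in; nothing more can be done
None
```

The roller was pressed at about 6 N (5.9–6.4 N at each check) from the near edge to the far edge of the glass, then parked back on its stand and handed in after about 33 s; pictures show the case did not move.

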